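# Set up the return run: samples from carrier to measuring rack in reverse order

## Robot

A 6-joint arm with a two-finger parallel gripper is mounted at the origin on a cart in front of the work surface, level with it; the furniture and walls round the work are solid. World frame = base frame: x ahead of the robot, y to its left, z up, the work surface at z = 0. Lengths are in m, angles in rad, forces in N, time in s.
With the tool pointing down it reaches from about 0.275 to 0.85 m from the base axis. Payload 19 kg.
Tool frame: the origin (TCP) lies at the very end of the fingers, on their centre line; the grasp point (between the pads) lies 19 mm behind it (arm.grip_depth is the x of the grasp point in the tool frame, in m); x points along the fingers, y is the direction in which the jaws open and shut, and the axes are right-handed (so a half turn about x gives the same grasp; the last joint's range is limited). The gripper opens to 85 mm and grips with 20 to 120 N. Pads are 22 mm wide; open, the fingers measure 114 mm over their backs; the gripper's body (76 mm by 85 mm) begins 54 mm behind the grasp point. The pads swing forward as they close: fully open they stand 13 mm farther back than shut.
Start: joints at [-1.392, 0.15, 1.437, -0, 1.554, -0.134], TCP at [0.177, -0.547, 0.201] pointing down, gripper open.
Joint ranges: [-2.8, 2.8], [-0.68, 2.1], [0.12, 2.68], [-1.39, 4.53], [0.16, 2.79], [-2.81, 2.81]. Speed limits (rad/s): [1.89, 1.89, 2.22, 3.01, 3.01, 3.01].

## Interface

Orientations are given as a rotation vector (axis times angle).
In Python, from station import arm gives the robot as it stands. The module is installed in compiled form; this text tells all that it offers.
- The arm moves only by the shell command python3 -m jog 'ROWS'. ROWS is JSON, a list of rows, each a list of 5 numbers: the shift along the world's x, y, z in m, then the turn about the world's z in rad, then the closure, from -1 (fully open) to 1 (shut). In form: [[x, y, z, yaw, hand], ...]. A call has 1 to 12 rows; each row is the pose to reach, as a shift and turn from the pose measured when the call began; what a row does not reach only later rows make up. A row lasts 1/8 s, in which the tool goes at most 62.5 mm and 10.7 degrees, less where a joint would pass 70% of its speed; a pose out of reach is approached as far as the arm can. A call with a gripper value outside its range is refused whole. The fingers move at their own pace and stop on an object; the grip force is fixed at half the most. Time passes only in rows, so rows that repeat a pose let the fingers close. It gives the time, the measured TCP pose, the force and the opening at its end, in the units of the state.
- arm.state(): the state, without advancing time (a new reading comes with each control period).
- arm.read_camera(name): name is "side" or "top" or "wrist"; returns the picture (384x512x3 uint8, red, green, blue); there is no depth.
- arm.calibration(name): a dict with "vfov" (degrees; the focal length in pixels is half the picture's height over the tangent of half this angle, whatever the lens; pixels are square), "cx", "cy" (the principal point, pixels), "k1" (the pictures are not rectified: a ray, as slopes to the right and down, at radius r is drawn at 1 + k1 r^2 times it, then the intrinsics apply), "xyz" and "attitude" of the camera in the world. Camera axes: x right, y up, looking along -z (the intrinsics and any distortion apply to the point x, -y, -z); pixel columns grow to the right and rows downward; lengths in m; the calibration is good to about 2 mm. A picture is of the moment at which its call begins: read the wrist's pose just before it. calibration takes no time and is no camera call; for the wrist camera it gives the pose at the moment of the call.
- arm.hand_in(): hands the job in, once; it reports no verdict.
The state is a dict: "clock": time; "q": joint angles; "joint_vel": joint speeds; "effort": joint torques, N m; "eef_pos": TCP position; "tcp_rot": TCP orientation; "contact_force": force on the tool from outside, world axes, zero at the start; "wrist_torque": the same for the moment, N m; "width": finger opening in m.
Only numpy, scipy, OpenCV 4.12 (cv2) and the standard library are available. Lean on these libraries where they do the work, as an engineer would, in place of code of your own. Each camera call takes 0.05 s, during which the arm holds its last target.

## Task

The four samples in the transport carrier have been measured once from left to right; set them up for the return run, which goes through them backwards so that the instrument's drift cancels out. Move them one at a time into the wells of the two-tier measuring rack in reverse order: as seen from the robot, the leftmost sample in the carrier goes into the rightmost well, the next into the well beside it, and so on. Do not tip any sample over, and leave each one standing upright on the floor of its own well.

Things in the scene. Friction and masses are not known exactly. Their poses are not given: they have to be found in the camera images.
- carrier: Grey tray, 72 x 260 mm, 26 mm high, a steel bow handle at each end (288 mm overall); fixed. A row of four black square liners lies in it at x = 0, y = -93, -31, +31, +93 mm in its frame. Origin: centre of its underside on the worktop, z up; +y is its left end seen from the robot (turned up to 13 degrees). It stands to the left or to the right of the rack.
- rack: Two-tier rack, 76 x 264 mm, 40 mm high; fixed: aluminium base plate (top 8 mm above the worktop), above it a grey plate (33 to 38 mm up) with four round 54 mm holes. Hole and floor below are a well; all are empty at the start. Well centres: x = 0, y = -93, -31, +31, +93 mm. Origin: centre of its underside, z up; +y is its left end seen from the robot (turned up to 13 degrees).
- liner_vial: Black liner, 60 x 60 x 20 mm, with a round 27 mm bore 16 mm deep; the vial stands in it at the start. In any of the four places of the carrier. Origin: centre of its underside, 4 mm above the worktop; its axes are the carrier's. The liners are fixed in the carrier for the whole run, so each shows where its sample stood.
- liner_dropper: Black liner, 60 x 60 x 20 mm, with a round 40 mm bore 16 mm deep; the dropper bottle stands in it at the start. Origin and axes as for the other liners. The liners are fixed in the carrier for the whole run, so each shows where its sample stood.
- liner_orange: Black liner, 60 x 60 x 20 mm, with a round 44 mm bore 16 mm deep; the orange bottle stands in it at the start. Origin and axes as for the other liners. The liners are fixed in the carrier for the whole run, so each shows where its sample stood.
- liner_roll_on: Black liner, 60 x 60 x 20 mm, with a rectangular pocket 44 mm (x) by 50 mm (y), 16 mm deep; the roll-on bottle stands in it at the start. Origin and axes as for the other liners. The liners are fixed in the carrier for the whole run, so each shows where its sample stood.
- spray_vial: Slim round glass vial with a white cap and a gold-coloured collar, 20 mm in diameter up to about 45 mm, collar and cap 16 to 17 mm above that, 76 mm high, about 28 g. It starts on the floor of its liner, 8 mm above the worktop. Origin: centre of its underside, z up. Plain to grasp 50 to 70 mm above its underside.
- dropper_bottle: Amber dropper bottle with black pipette cap, 102 mm high, about 70 g. Round body 33 mm in diameter up to about 55 mm, then a shoulder, a black collar 24 mm in diameter from 62 to 77 mm and a 13 mm bulb. Starts on its liner's floor, 8 mm above the worktop. Origin: centre of its underside, z up. Plain to grasp round the body about 50 mm up, or the collar.
- orange_bottle: Short round clear bottle with peach-orange contents and a ribbed pale cap, 36 mm in diameter, 75 mm high, about 105 g; the cap (60 to 75 mm up) is 29 mm in diameter. Starts on its liner's floor, 8 mm above the worktop. Origin: centre of its underside, z up. Plain to grasp round the body about 50 mm up.
- roll_on: Roll-on bottle, oval, dark blue body and tall golden-tan cap of the same outline, 36 mm along its x, 42 mm along its y, 106 mm high, about 80 g. Its axes start within 6 degrees of the carrier's. Starts on its liner's floor, 8 mm above the worktop. Origin: centre of its underside, z up. Plain to grasp across its x, 60 to 95 mm up.

How it is judged:
At the end, for the whole second after the job is handed in: Each sample stands in the well that mirrors its start (carrier place y to rack well -y, in their own frames): origin within 18 mm of the well centre in the rack's x and y, 2 to 14 mm above the rack's underside (floor at 8 mm), tilt under 0.12 rad, at rest (0.03 m/s, 1.5 rad/s) (((y of liner_vial in the frame of carrier between -0.113 and -0.073 m and y of spray_vial in the frame of rack between 0.075 and 0.111 m) or (y of liner_vial in the frame of carrier between -0.051 and -0.011 m and y of spray_vial in the frame of rack between 0.013 and 0.049 m) or (y of liner_vial in the frame of carrier between 0.011 and 0.051 m and y of spray_vial in the frame of rack between -0.049 and -0.013 m) or (y of liner_vial in the frame of carrier between 0.073 and 0.113 m and y of spray_vial in the frame of rack between -0.111 and -0.075 m)) and x of spray_vial in the frame of rack between -0.018 and 0.018 m and z of spray_vial in the frame of rack between 0.002 and 0.014 m and angle between each of spray_vial, dropper_bottle, orange_bottle, roll_on's own z axis and vertical below 0.12 rad and linear speed of each of spray_vial, dropper_bottle, orange_bottle, roll_on below 0.03 m/s and angular speed of each of spray_vial, dropper_bottle, orange_bottle, roll_on below 1.5 rad/s and ((y of liner_dropper in the frame of carrier between -0.113 and -0.073 m and y of dropper_bottle in the frame of rack between 0.075 and 0.111 m) or (y of liner_dropper in the frame of carrier between -0.051 and -0.011 m and y of dropper_bottle in the frame of rack between 0.013 and 0.049 m) or (y of liner_dropper in the frame of carrier between 0.011 and 0.051 m and y of dropper_bottle in the frame of rack between -0.049 and -0.013 m) or (y of liner_dropper in the frame of carrier between 0.073 and 0.113 m and y of dropper_bottle in the frame of rack between -0.111 and -0.075 m)) and x of dropper_bottle in the frame of rack between -0.018 and 0.018 m and z of dropper_bottle in the frame of rack between 0.002 and 0.014 m and ((y of liner_orange in the frame of carrier between -0.113 and -0.073 m and y of orange_bottle in the frame of rack between 0.075 and 0.111 m) or (y of liner_orange in the frame of carrier between -0.051 and -0.011 m and y of orange_bottle in the frame of rack between 0.013 and 0.049 m) or (y of liner_orange in the frame of carrier between 0.011 and 0.051 m and y of orange_bottle in the frame of rack between -0.049 and -0.013 m) or (y of liner_orange in the frame of carrier between 0.073 and 0.113 m and y of orange_bottle in the frame of rack between -0.111 and -0.075 m)) and x of orange_bottle in the frame of rack between -0.018 and 0.018 m and z of orange_bottle in the frame of rack between 0.002 and 0.014 m and ((y of liner_roll_on in the frame of carrier between -0.113 and -0.073 m and y of roll_on in the frame of rack between 0.075 and 0.111 m) or (y of liner_roll_on in the frame of carrier between -0.051 and -0.011 m and y of roll_on in the frame of rack between 0.013 and 0.049 m) or (y of liner_roll_on in the frame of carrier between 0.011 and 0.051 m and y of roll_on in the frame of rack between -0.049 and -0.013 m) or (y of liner_roll_on in the frame of carrier between 0.073 and 0.113 m and y of roll_on in the frame of rack between -0.111 and -0.075 m)) and x of roll_on in the frame of rack between -0.018 and 0.018 m and z of roll_on in the frame of rack between 0.002 and 0.014 m); the robot touches nothing.
It fails at once if a sample is tipped over (more than 0.7 rad from upright) (angle between any of spray_vial, dropper_bottle, orange_bottle, roll_on's own z axis and vertical above 0.7 rad).
It also fails if it takes over 120 s, if anything falls off the work surface, if the arm or the gripper's body presses on something with over 40 N, if the wrist force passes 120 N, or if a joint passes its speed limit or range.

## Working session

There is one attempt and no reset: what is moved stays moved. The work goes in short steps, Python scripts to look and compute and a shell command to move; the robot and the scene stay as the last step left them, time stands still between calls to the robot, and variables do not carry over. Pictures are saved under pics/ and viewed, and the job is handed in when it is done.

```bash
mkdir -p pics; ls; python3 - <<'E'
from station import arm
import cv2
print(arm.state())
for n in ("top","side","wrist"):
    print(n,arm.calibration(n))
    cv2.imwrite(f"pics/{n}0.png",arm.read_camera(n)[:,:,::-1])
E
```

```text
pics
{'clock': 0.0, 'q': array([-1.39199082e+00,  1.50976892e-01,  1.43804969e+00,  6.82329013e-06,
        1.55379960e+00, -1.33967008e-01]), 'joint_vel': array([-1.95843213e-03, -1.71662701e-03, -3.93248148e-04, -3.84297544e-05,
        1.81158969e-03, -6.01471596e-04]), 'effort': array([-6.23769774e-04, -7.13050890e+01, -5.70874858e+01, -3.06557795e-04,
        8.91803502e-03, -7.19733043e-05]), 'eef_pos': array([ 0.17687525, -0.54681228,  0.20037138]), 'tcp_rot': array([ 2.05315199,  0.32501327, -2.05319529]), 'contact_force': array([0.67226958, 0.59633505, 1.09772724]), 'wrist_torque': array([ 0.00342646,  0.05574331, -0.00971397]), 'width': 0.08556598750530972}
top {'vfov': 54.56639442434436, 'cx': 255.6281426687948, 'cy': 191.79536945939347, 'k1': 0.018733129646536402, 'xyz': array([0.40117924, 0.00712468, 1.01010038]), 'attitude': array([ 0.1040143 , -0.10476195, -1.57072275])}
side {'vfov': 51.61650759968155, 'cx': 258.1712058618409, 'cy': 192.93650030304184, 'k1': -0.06873352392376593, 'xyz': array([0.53211252, 0.89859421, 0.73746157]), 'attitude': array([0.01895532, 1.36052384, 2.77384958])}
wrist {'vfov': 70.25921403639026, 'cx': 259.53646292048865, 'cy': 189.4136547302404, 'k1': 0.009671841312153186, 'xyz': array([ 0.24552328, -0.52518494,  0.3747783 ]), 'attitude': array([-0.24584478,  0.18135816, -1.2490784 ])}
```

View pics/top0.png

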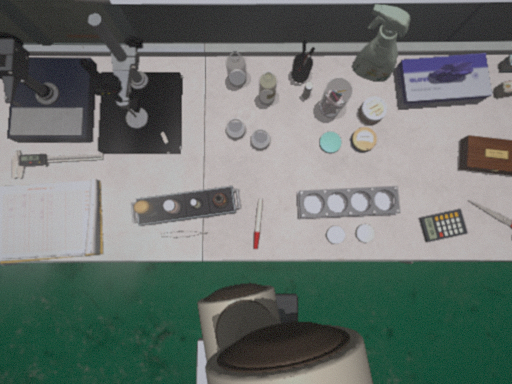

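View pics/side0.png

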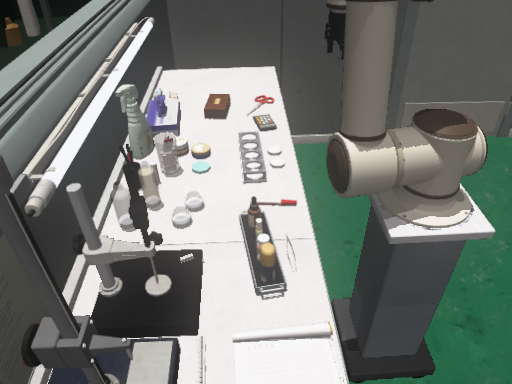

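View pics/wrist0.png

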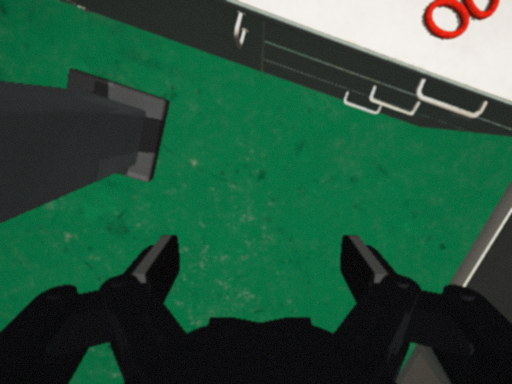

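```bash
cat > h.py <<'E'
import numpy as np, cv2
from scipy.spatial.transform import Rotation as R
def K(c):
    f=192/np.tan(np.radians(c["vfov"])/2); return f
def ray(c,u,v):
    f=K(c); d=np.array([(u-c["cx"])/f,(v-c["cy"])/f]); rd=np.hypot(*d); r=rd
    for _ in range(30): r=rd/(1+c["k1"]*r*r)
    s=d*(r/rd if rd>0 else 1)
    w=R.from_rotvec(c["attitude"]).apply([s[0],-s[1],-1.0])
    return np.array(c["xyz"]),w
def on(c,u,v,z):
    o,w=ray(c,u,v); return o+w*(z-o[2])/w[2]
def proj(c,p):
    q=R.from_rotvec(c["attitude"]).inv().apply(np.array(p)-c["xyz"])
    s=np.array([q[0],-q[1]])/-q[2]; s=s*(1+c["k1"]*(s@s)); return s*K(c)+[c["cx"],c["cy"]]
E
python3 - <<'E'
import cv2
t=cv2.imread('pics/top0.png')
a=cv2.resize(t[175:235,120:250],None,fx=6,fy=6,interpolation=cv2.INTER_CUBIC);cv2.imwrite('pics/c1.png',a)
a=cv2.resize(t[175:255,285:415],None,fx=6,fy=6,interpolation=cv2.INTER_CUBIC);cv2.imwrite('pics/c2.png',a)
s=cv2.imread('pics/side0.png')
a=cv2.resize(s[190:300,220:310],None,fx=5,fy=5,interpolation=cv2.INTER_CUBIC);cv2.imwrite('pics/c3.png',a)
E
```

```text
(no output)
```

View pics/c1.png

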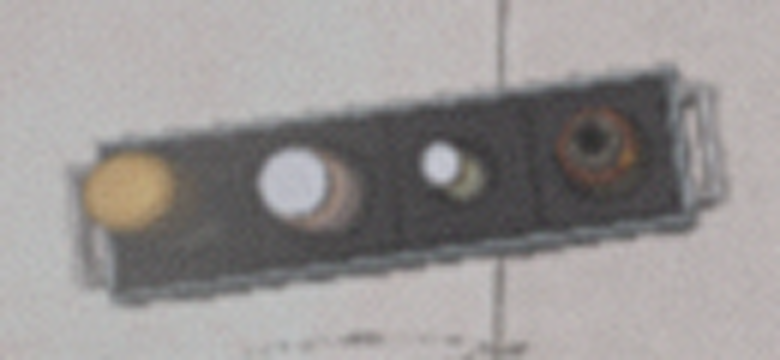

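View pics/c2.png

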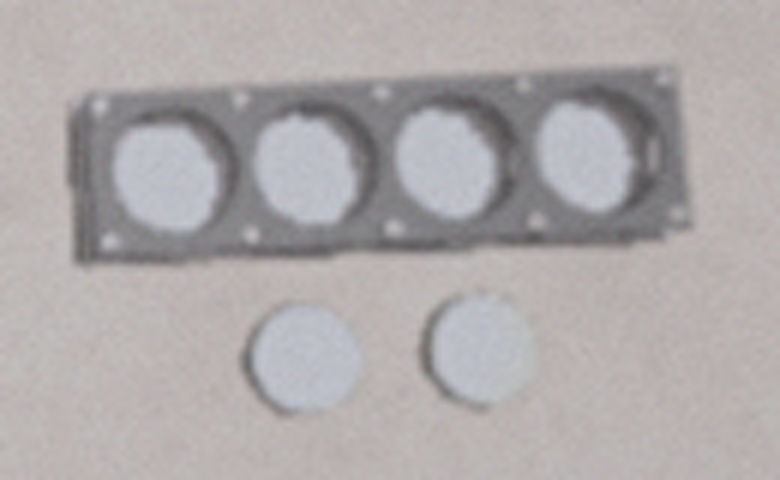

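View pics/c3.png

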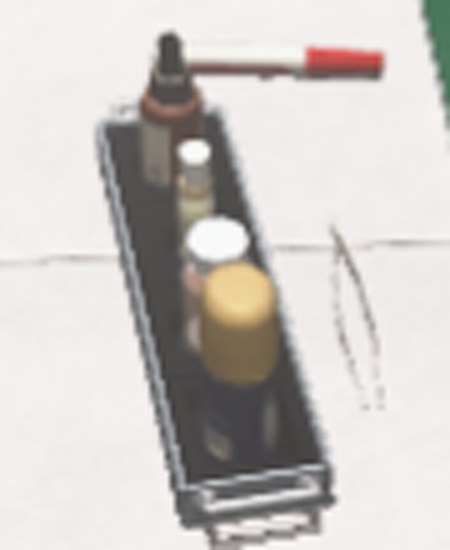

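```bash
python3 - <<'E'
from station import arm
from h import *
c=arm.calibration("top")
def P(pts,ox,oy,z): return np.array([on(c,ox+(u+.5)/6-.5,oy+(v+.5)/6-.5,z)[:2] for u,v in pts])
r=P([(97,148),(678,68),(692,225),(113,300)],120,175,.026)
print(r, r.mean(0)); 
d=r[0]-r[1]; d2=r[3]-r[2]; print(np.linalg.norm(d),np.linalg.norm(r[0]-r[3]),[np.degrees(np.arctan2(-a[0],a[1])) for a in(d,d2)])
w=P([(172,170),(315,167),(457,160),(598,156)],285,175,.038)
print(w,w.mean(0),np.linalg.norm(w[0]-w[3])); d=w[0]-w[3]; print(np.degrees(np.arctan2(-d[0],d[1])))
w=P([(101,105),(665,77),(680,215),(111,242)],285,175,.038)
print(w,w.mean(0)); 
for d in (w[0]-w[1],w[3]-w[2]): print(np.linalg.norm(d),np.degrees(np.arctan2(-d[0],d[1])))
for n,p,h in (("roll",(130,190),.114),("orange",(294,183),.083),("vial",(438,163),.084),("drop",(590,138),.11)):
  print(n,P([p],120,175,h))
E
```

```text
[[0.51353394 0.32476431]
 [0.54872528 0.06803967]
 [0.47866941 0.06145888]
 [0.44645533 0.31504434]] [0.49684599 0.1923268 ]
0.2591253927080841 0.06777917743619324 [np.float64(7.805354203262404), np.float64(7.239758248184233)]
[[ 0.50132327 -0.14456892]
 [ 0.50250149 -0.20703463]
 [ 0.50544116 -0.2690629 ]
 [ 0.50706632 -0.33052351]] [ 0.50408306 -0.23779749] 0.18604325854741027
1.768969902639518
[[ 0.53006293 -0.11408871]
 [ 0.54185455 -0.3614642 ]
 [ 0.48118096 -0.36477949]
 [ 0.46989001 -0.11730207]] [ 0.50574711 -0.23940862]
0.24765636735734292 2.729045056942367
0.2477348633270515 2.612260534924889
roll [[0.48646486 0.28246097]]
orange [[0.49214734 0.22403989]]
vial [[0.50025286 0.16416901]]
drop [[0.50750778 0.09836415]]
```

```bash
python3 - <<'E'
from station import arm
from h import *
s=arm.state();m=R.from_rotvec(s["tcp_rot"]).as_matrix();print(m.round(3),np.degrees(np.arctan2(m[1,1],m[0,1])))
E
```

```text
[[-0.     0.308 -0.951]
 [ 0.001 -0.951 -0.308]
 [-1.    -0.001 -0.   ]] -72.07826617269647
```

```bash
python3 -m jog '[[0,0,0.05,0.1,-1],[0.03,0.02,0.08,0.25,-1],[0.08,0.06,0.08,0.4,-1],[0.12,0.1,0.08,0.55,-1],[0.16,0.14,0.08,0.7,-1],[0.2,0.18,0.08,0.85,-1],[0.24,0.22,0.08,1.0,-1],[0.28,0.25,0.08,1.15,-1],[0.32,0.25,0.08,1.3,-1],[0.32,0.25,0.08,1.305,-1],[0.32,0.25,0.08,1.305,-1]]'; python3 - <<'E'
from station import arm
import cv2
print(arm.calibration("wrist"))
im=arm.read_camera("wrist")[:,:,::-1]
cv2.imwrite("pics/w1.png",im)
E
```

```text
clock: 1.52
eef_pos: [0.4965, -0.2969, 0.2802]
tcp_rot: [1.175, 1.232, -1.176]
contact_force: [-0.9, 0.4, 0.4]
width: 0.0858
{'vfov': 70.25921403639026, 'cx': 259.53646292048865, 'cy': 189.4136547302404, 'k1': 0.009671841312153186, 'xyz': array([ 0.49397261, -0.22560908,  0.45454439]), 'attitude': array([-0.28447829, -0.00431293,  0.04538036])}
```

View pics/w1.png

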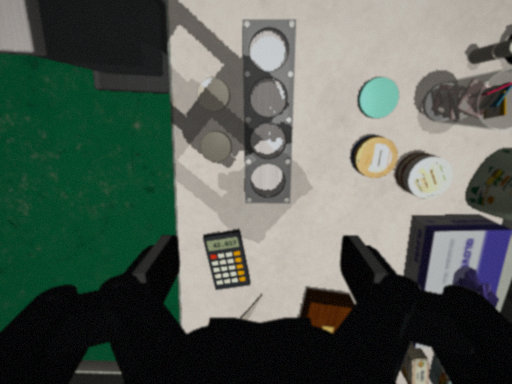

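```bash
python3 - <<'E'
import cv2
t=cv2.imread('pics/w1.png')
cv2.imwrite('pics/w1c.png',cv2.resize(t[10:214,200:340],None,fx=4,fy=4,interpolation=cv2.INTER_CUBIC)[:, :][:800])
cv2.imwrite('pics/w1c.png',cv2.resize(t[10:214,230:310],None,fx=2.9,fy=2.9,interpolation=cv2.INTER_CUBIC))
E
```

```text
(no output)
```

View pics/w1c.png

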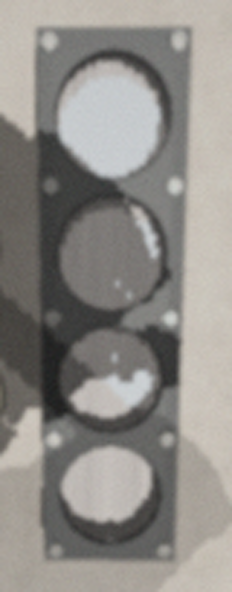

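```bash
python3 - <<'E'
from station import arm
from h import *
c=arm.calibration("wrist")
for pts in ([(49,40),(180,40),(164,551),(56,551)],[(37,28),(191,28),(173,560),(46,560)]):
  w=np.array([on(c,230+(u+.5)/2.9-.5,10+(v+.5)/2.9-.5,.038)[:2] for u,v in pts])
  print(w.round(4),w.mean(0))
  for d in (w[0]-w[3],w[1]-w[2]): print(np.linalg.norm(d),np.degrees(np.arctan2(-d[0],d[1])))
E
```

```text
[[ 0.4705 -0.1158]
 [ 0.5313 -0.1131]
 [ 0.5421 -0.3629]
 [ 0.4822 -0.3656]] [ 0.50652621 -0.23935123]
0.250118365708338 2.6786750014985414
0.25003104047059094 2.469085321447864
[[ 0.4648 -0.1112]
 [ 0.536  -0.108 ]
 [ 0.5475 -0.3679]
 [ 0.4768 -0.3712]] [ 0.50627521 -0.23956531]
0.2602788446090547 2.643301843137697
0.2601726760430814 2.5247682166189875
```

```bash
python3 -m jog '[[0,0.04,0,0.01,-1],[0,0.1,0,0.02,-1],[0,0.16,0,0.03,-1],[0,0.22,0,0.04,-1],[0,0.28,0,0.05,-1],[0,0.34,0,0.06,-1],[0,0.39,0,0.07,-1],[0,0.42,0,0.085,-1],[0,0.43,0,0.085,-1],[0,0.43,0,0.085,-1]]'; python3 - <<'E'
from station import arm
import cv2
print(arm.calibration("wrist"))
im=arm.read_camera("wrist")[:,:,::-1]
cv2.imwrite("pics/w2.png",im)
E
```

```text
clock: 2.82
eef_pos: [0.4961, 0.1324, 0.2806]
tcp_rot: [1.113, 1.268, -1.114]
contact_force: [0.3, 0.1, 0.5]
width: 0.0855
{'vfov': 70.25921403639026, 'cx': 259.53646292048865, 'cy': 189.4136547302404, 'k1': 0.009671841312153186, 'xyz': array([0.48747588, 0.20323727, 0.45492832]), 'attitude': array([-0.28468182, -0.01689997,  0.12834543])}
```

View pics/w2.png

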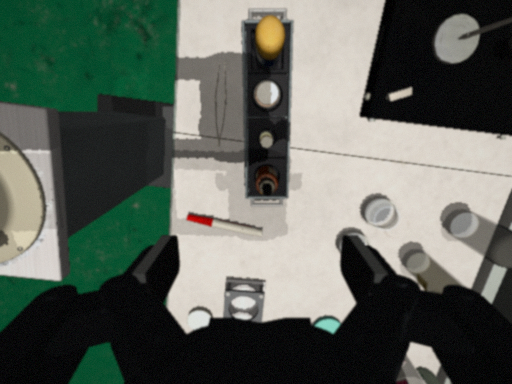

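```bash
python3 - <<'E'
import cv2
t=cv2.imread('pics/w2.png')
cv2.imwrite('pics/w2c.png',cv2.resize(t[5:210,225:310],None,fx=2.9,fy=2.9,interpolation=cv2.INTER_CUBIC))
E
```

```text
(no output)
```

View pics/w2c.png

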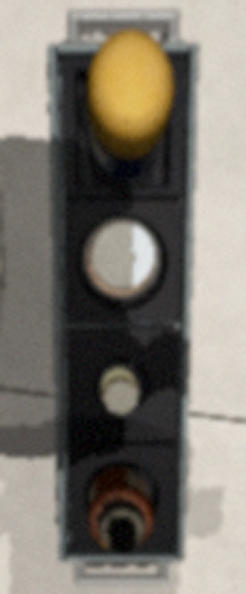

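```bash
python3 - <<'E'
from station import arm
from h import *
c=arm.calibration("wrist")
f=lambda u,v,z: on(c,225+(u+.5)/2.9-.5,5+(v+.5)/2.9-.5,z)[:2]
w=np.array([f(u,v,.026) for u,v in [(50,46),(199,46),(186,558),(62,558)]])
print(w.round(4),w.mean(0))
a=[]
for d in (w[0]-w[3],w[1]-w[2]): a.append(np.arctan2(-d[0],d[1]));print(np.linalg.norm(d),np.degrees(a[-1]))
t=np.mean(a)
for y in (.093,.031,-.031,-.093): print(w.mean(0)+y*np.array([-np.sin(t),np.cos(t)]))
for n,p,h in (("roll",(131,80),.114),("orange",(120,260),.083),("vial",(120,398),.084),("drop",(122,534),.11)): print(n,f(*p,h))
E
```

```text
[[0.4477 0.3162]
 [0.5182 0.3252]
 [0.5527 0.0712]
 [0.4827 0.0621]] [0.5003207  0.19367285]
0.2564401443526095 7.830142886475541
0.25634846046276 7.7410836252449515
[0.48772229 0.28581557]
[0.49612123 0.22438709]
[0.50452017 0.16295862]
[0.51291911 0.10153014]
roll [0.48794647 0.28552767]
orange [0.49299161 0.22221219]
vial [0.50114298 0.16220023]
drop [0.5093463  0.10454367]
```

```bash
python3 -m jog '[[-0.003,0.05,0,0,-1],[-0.006,0.1,0,0,-1],[-0.009,0.14,0,0,-1],[-0.009,0.152,-0.03,0,-1],[-0.009,0.152,-0.07,0,-1],[-0.009,0.152,-0.11,0,-1],[-0.009,0.152,-0.15,0,-1],[-0.009,0.152,-0.19,0,-1],[-0.009,0.152,-0.212,0,-1],[-0.009,0.152,-0.212,0,-1],[-0.009,0.152,-0.212,0,-1]]'; python3 - <<'E'
from station import arm
import cv2
cv2.imwrite("pics/w3.png",arm.read_camera("wrist")[:,:,::-1])
E
```

```text
clock: 4.25
eef_pos: [0.4881, 0.2834, 0.0698]
tcp_rot: [1.115, 1.267, -1.114]
contact_force: [-0.6, 0.5, 0.9]
width: 0.0855
```

View pics/w3.png

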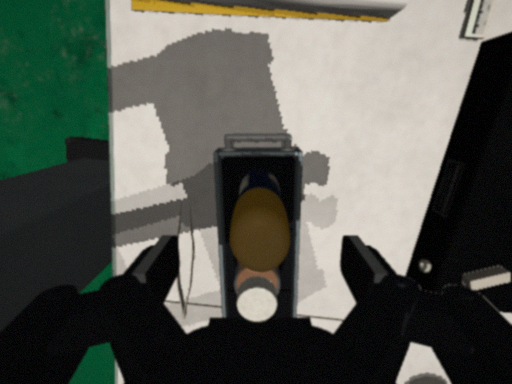

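```bash
python3 -m jog '[[0,0,0,0,0],[0,0,0,0,0.5],[0,0,0,0,1],[0,0,0,0,1],[0,0,0,0,1],[0,0,0,0,1]]'; python3 - <<'E'
from station import arm
import cv2
cv2.imwrite("pics/w4.png",arm.read_camera("wrist")[:,:,::-1])
E
```

```text
clock: 5.05
eef_pos: [0.4882, 0.2838, 0.0707]
tcp_rot: [1.115, 1.267, -1.113]
contact_force: [-1.1, -0.1, 8.3]
width: 0.0278
```

View pics/w4.png

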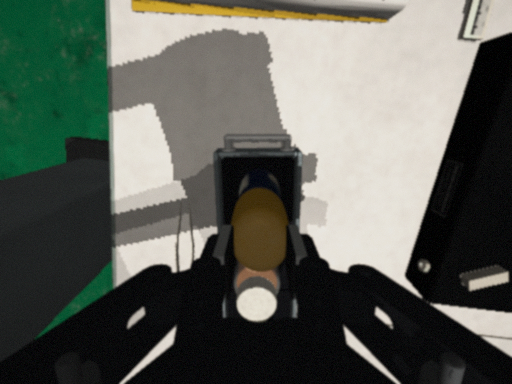

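```bash
python3 - <<'E'
from station import arm
from h import *
s=arm.state();print(s["width"],s["contact_force"],s["wrist_torque"])
c=arm.calibration("wrist"); m=R.from_rotvec(s["tcp_rot"]).as_matrix()
for d in (0,.019,.045): print(d,proj(c,s["eef_pos"]-m[:,0]*d))
im=cv2.imread("pics/w4.png")
cv2.imwrite('pics/w4c.png',cv2.resize(im[140:340,180:340],None,fx=3,fy=3,interpolation=cv2.INTER_CUBIC))
cv2.imwrite("pics/s4.png",cv2.resize(arm.read_camera("side")[180:310,200:330,::-1],None,fx=4,fy=4,interpolation=cv2.INTER_CUBIC))
E
```

```text
0.02788298824153237 [-1.47368015 -0.72080545  8.1706313 ] [-0.09957896  0.43365735  0.00408896]
0 [259.06544725 217.83552467]
0.019 [259.00095506 229.5227368 ]
0.045 [258.8861777  250.31759709]
```

View pics/w4c.png

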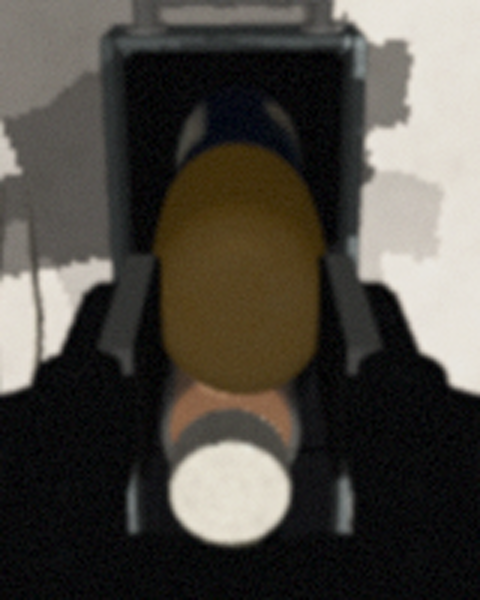

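View pics/s4.png

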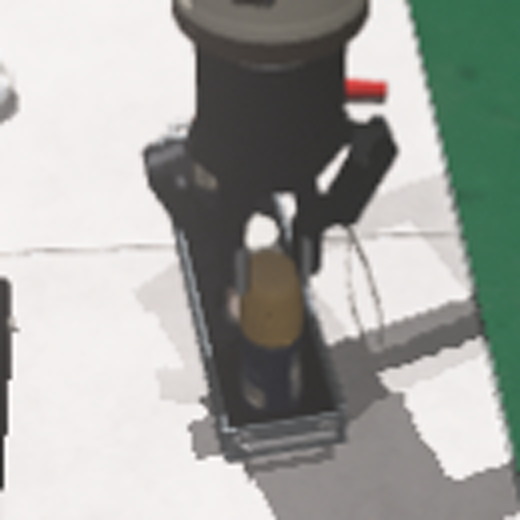

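```bash
python3 -m jog '[[0,0,0.005,0,1],[0,0,0.015,0,1],[0,0,0.03,0,1],[0,0,0.05,0,1],[0,0,0.07,0,1],[0,0,0.07,0,1]]'; python3 - <<'E'
from station import arm
import cv2,numpy as np
w=arm.read_camera("wrist")[90:,100:420,::-1]
s=cv2.resize(arm.read_camera("side")[150:300,200:330,::-1],None,fx=2,fy=2)
o=np.zeros((300,600,3),np.uint8);o[:294,:320]=w;o[:300,330:590]=s
cv2.imwrite("pics/p5.png",o)
E
```

```text
clock: 5.9
eef_pos: [0.489, 0.2841, 0.1428]
tcp_rot: [1.118, 1.265, -1.11]
contact_force: [0.4, -0.5, -0.6]
width: 0.0279
```

View pics/p5.png

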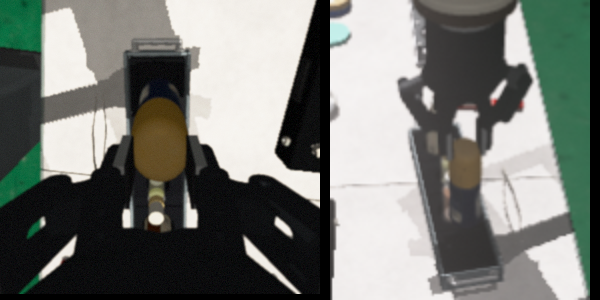

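```bash
python3 -m jog '[[0,0,0.03,0,1],[0,-0.01,0.06,0,1],[0,-0.04,0.06,0,1],[0.003,-0.08,0.06,-0.01,1],[0.006,-0.13,0.06,-0.02,1],[0.009,-0.18,0.06,-0.03,1],[0.012,-0.23,0.06,-0.04,1],[0.015,-0.28,0.06,-0.05,1],[0.018,-0.33,0.06,-0.06,1],[0.02,-0.38,0.06,-0.07,1],[0.021,-0.43,0.06,-0.08,1],[0.021,-0.47,0.06,-0.089,1]]'; python3 -m jog '[[0,-0.05,0,0,1],[0,-0.09,0,0,1],[0,-0.12,0,0,1],[0,-0.14,0,0,1],[0,-0.145,0,0,1],[0,-0.145,0,0,1]]'
```

```text
clock: 7.5
eef_pos: [0.5087, -0.188, 0.1996]
tcp_rot: [1.182, 1.228, -1.18]
contact_force: [0.1, -0.1, 0.4]
width: 0.0274
clock: 8.25
eef_pos: [0.5087, -0.3325, 0.1995]
tcp_rot: [1.182, 1.228, -1.18]
contact_force: [0.0, 0.5, -0.3]
width: 0.0282
```

```bash
python3 -m jog '[[0.0015,-0.001,-0.03,0,1],[0.0015,-0.001,-0.06,0,1],[0.0015,-0.001,-0.08,0,1],[0.0015,-0.001,-0.08,0,1]]'; python3 - <<'E'
from station import arm
from h import *
s=arm.state();c=arm.calibration("wrist")
w=arm.read_camera("wrist")[60:,100:420,::-1]
ct=arm.calibration("top");T=arm.read_camera("top")[150:260,270:430,::-1]
cv2.imwrite("pics/p6.png",cv2.resize(w,None,fx=1.8,fy=1.8))
cv2.imwrite("pics/s6.png",cv2.resize(arm.read_camera("side")[90:200,200:330,::-1],None,fx=4,fy=4,interpolation=cv2.INTER_CUBIC))
E
```

```text
clock: 8.75
eef_pos: [0.5099, -0.332, 0.1185]
tcp_rot: [1.182, 1.231, -1.18]
contact_force: [0.4, 0.7, -1.0]
width: 0.028
```

View pics/p6.png

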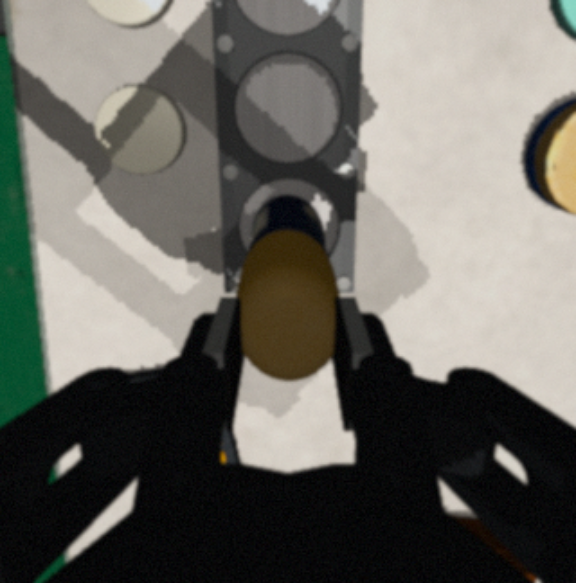

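View pics/s6.png

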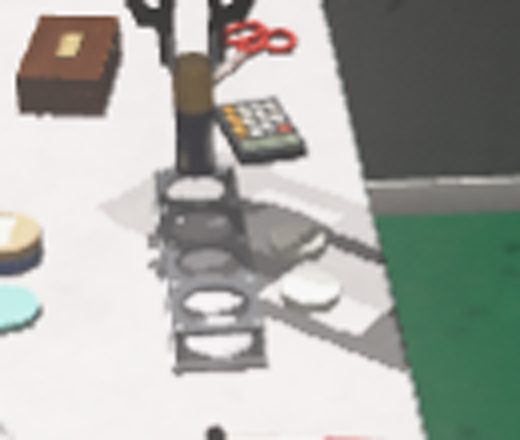

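```bash
python3 - <<'E'
from station import arm
from h import *
c=arm.calibration("wrist"); f=lambda u,v,z: on(c,100+u/1.8,60+v/1.8,z)
print(f(286,197,.056), "sides",f(255,222,.056),f(325,222,.056))
print("hole far edge",f(288,180,.038),"hole sides",f(240,222,.038),f(337,222,.038))
print("well2",f(288,52,.038),f(288,163,.038))
E
```

```text
[ 0.50979924 -0.31328781  0.056     ] sides [ 0.49467512 -0.32672846  0.056     ] [ 0.52992754 -0.32537764  0.056     ]
hole far edge [ 0.51063019 -0.30794682  0.038     ] hole sides [ 0.48553804 -0.33191197  0.038     ] [ 0.53806173 -0.32989926  0.038     ]
well2 [ 0.50815041 -0.24443837  0.038     ] [ 0.51027956 -0.29896615  0.038     ]
```

```bash
python3 -m jog '[[0,-0.001,-0.015,0,1],[0,-0.001,-0.03,0,1],[0,-0.001,-0.04,0,1],[0,-0.001,-0.046,0,1],[0,-0.001,-0.048,0,1],[0,-0.001,-0.048,0,1]]'
```

```text
clock: 9.65
eef_pos: [0.5108, -0.3344, 0.073]
tcp_rot: [1.182, 1.227, -1.179]
contact_force: [0.7, 0.2, -0.4]
width: 0.0276
```

```bash
python3 -m jog '[[0,0,-0.003,0,1],[0,0,-0.004,0,1],[0,0,-0.004,0,1]]'
```

```text
clock: 10.02
eef_pos: [0.5115, -0.3349, 0.0706]
tcp_rot: [1.181, 1.224, -1.178]
contact_force: [-2.1, 2.0, 14.7]
width: 0.0279
```

Contact with the floor (14.7 N up). I release gently and back off.

```bash
python3 -m jog '[[0,0,0.001,0,0.6],[0,0,0.001,0,0.3],[0,0,0.001,0,0],[0,0,0.001,0,-0.5],[0,0,0.001,0,-1],[0,0,0.001,0,-1],[0,0,0.04,0,-1],[0,0,0.09,0,-1],[0,0.04,0.13,0,-1],[0,0.04,0.13,0,-1]]';python3 - <<'E'
from station import arm
from h import *
cv2.imwrite("pics/w7.png",arm.read_camera("wrist")[:,:,::-1])
cv2.imwrite("pics/s7.png",cv2.resize(arm.read_camera("side")[90:200,200:330,::-1],None,fx=4,fy=4,interpolation=cv2.INTER_CUBIC))
E
```

```text
clock: 11.28
eef_pos: [0.5126, -0.2938, 0.2045]
tcp_rot: [1.18, 1.219, -1.175]
contact_force: [0.2, -0.1, -0.5]
width: 0.0855
```

View pics/w7.png

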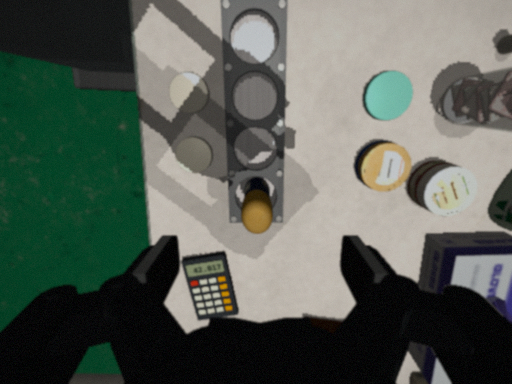

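View pics/s7.png

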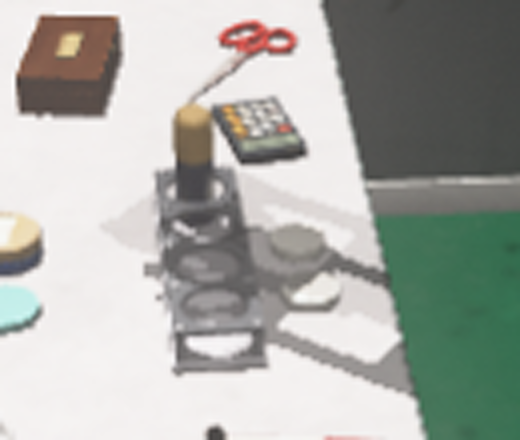

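```bash
python3 - <<'E'
from station import arm
from h import *
s=arm.state();m=R.from_rotvec(s["tcp_rot"]).as_matrix();print(m.round(3),np.degrees(np.arctan2(m[1,1],m[0,1])))
E
python3 -m jog '[[0,0.03,0,0.01,-1],[0,0.08,0,0.02,-1],[0,0.13,0,0.03,-1],[0,0.18,0,0.04,-1],[-0.001,0.23,0,0.05,-1],[-0.002,0.28,0,0.06,-1],[-0.003,0.33,0,0.08,-1],[-0.003,0.37,0,0.09,-1],[-0.003,0.39,0,0.09,-1],[-0.003,0.396,0,0.09,-1],[-0.003,0.396,0,0.09,-1]]';python3 - <<'E'
from station import arm
from h import *
s=arm.state();m=R.from_rotvec(s["tcp_rot"]).as_matrix();print(np.degrees(np.arctan2(m[1,1],m[0,1])))
cv2.imwrite("pics/w8.png",arm.read_camera("wrist")[:,:,::-1])
E
```

```text
[[ 0.004  0.999  0.04 ]
 [-0.002  0.04  -0.999]
 [-1.     0.004  0.002]] 2.2697823328919706
clock: 12.75
eef_pos: [0.5085, 0.1008, 0.2]
tcp_rot: [1.113, 1.264, -1.112]
contact_force: [0.6, -0.7, -0.5]
width: 0.0855
7.421579210835972
```

View pics/w8.png

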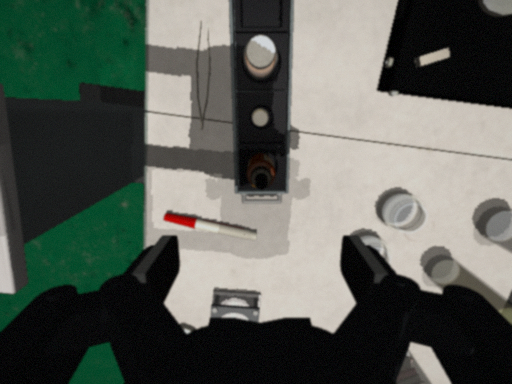

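```bash
python3 - <<'E'
from h import *
im=cv2.imread("pics/w8.png")
cv2.imwrite('pics/w8c.png',cv2.resize(im[140:210,220:305],None,fx=8,fy=8,interpolation=cv2.INTER_CUBIC))
E
```

```text
(no output)
```

View pics/w8c.png

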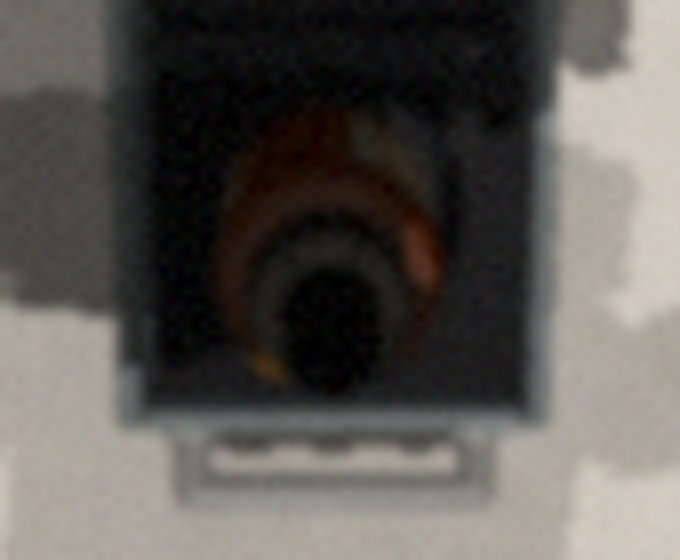

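```bash
python3 - <<'E'
from station import arm
from h import *
c=arm.calibration("wrist"); f=lambda u,v,z: on(c,220+(u+.5)/8-.5,140+(v+.5)/8-.5,z)[:2]
print("bulb",f(332,340,.108),"collar",f(330,300,.085),"shoulder sides",f(330,260,.063))
E
```

```text
bulb [0.51055134 0.1015697 ] collar [0.51052225 0.10108478] shoulder sides [0.51059933 0.1016816 ]
```

```bash
python3 -m jog '[[0.002,0.001,-0.04,0.005,-1],[0.002,0.001,-0.08,0.005,-1],[0.002,0.001,-0.11,0.005,-1],[0.002,0.001,-0.13,0.005,-1],[0.002,0.001,-0.142,0.005,-1],[0.002,0.001,-0.142,0.005,-1],[0.002,0.001,-0.142,0.005,0],[0.002,0.001,-0.142,0.005,0.5],[0.002,0.001,-0.142,0.005,1],[0.002,0.001,-0.142,0.005,1],[0.002,0.001,-0.142,0.005,1],[0.002,0.001,-0.142,0.005,1]]';python3 - <<'E'
from station import arm
from h import *
cv2.imwrite("pics/w9.png",arm.read_camera("wrist")[100:,100:420,::-1])
cv2.imwrite("pics/s9.png",cv2.resize(arm.read_camera("side")[150:260,200:330,::-1],None,fx=4,fy=4,interpolation=cv2.INTER_CUBIC))
E
```

```text
clock: 14.3
eef_pos: [0.5108, 0.1015, 0.0586]
tcp_rot: [1.11, 1.266, -1.108]
contact_force: [-1.1, 0.3, 5.6]
width: 0.0097
```

View pics/w9.png

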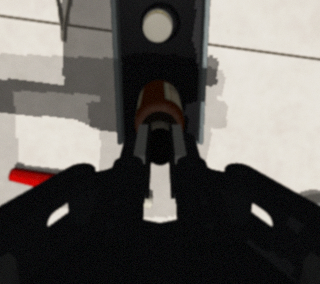

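View pics/s9.png

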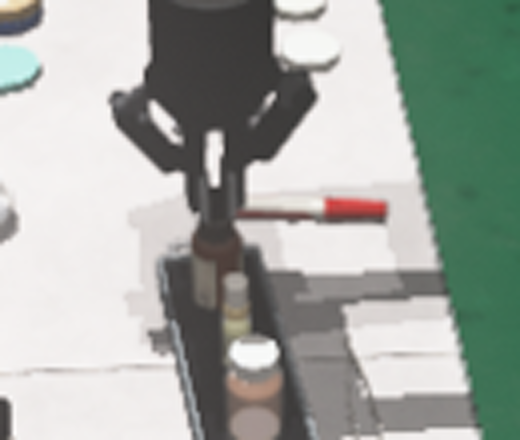

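```bash
python3 - <<'E'
from h import *
im=cv2.imread("pics/w9.png")
a=cv2.resize(im[60:200,90:230],None,fx=5,fy=5,interpolation=cv2.INTER_CUBIC)
a=np.clip(a.astype(float)*2.2,0,255).astype(np.uint8)[:590]
cv2.imwrite('pics/w9c.png',a)
E
```

```text
(no output)
```

View pics/w9c.png

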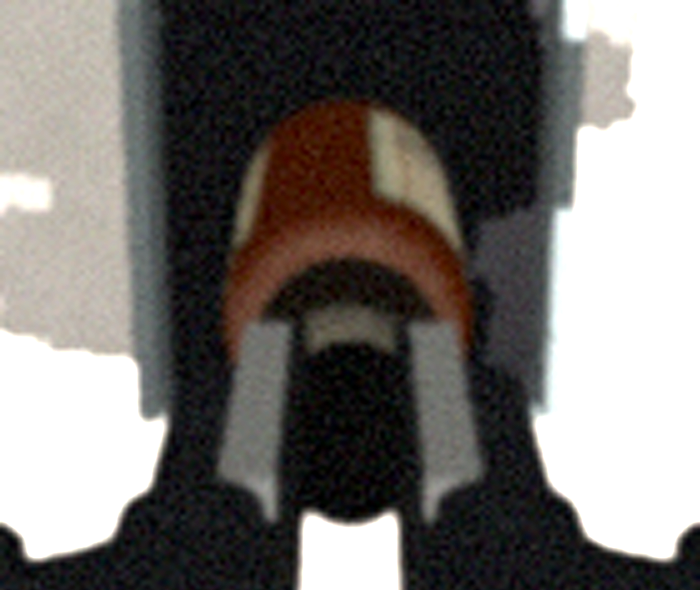

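```bash
python3 -m jog '[[0,0,0.005,0,1],[0,0,0.012,0,1],[0,0,0.02,0,1],[0,0,0.03,0,1],[0,0,0.03,0,1]]';python3 - <<'E'
from station import arm
from h import *
cv2.imwrite("pics/s10.png",cv2.resize(arm.read_camera("side")[150:260,200:330,::-1],None,fx=4,fy=4,interpolation=cv2.INTER_CUBIC))
im=arm.read_camera("wrist")[160:300,190:330,::-1]
cv2.imwrite('pics/w10.png',np.clip(cv2.resize(im,None,fx=4,fy=4,interpolation=cv2.INTER_CUBIC)*2.,0,255).astype(np.uint8))
E
```

```text
clock: 15.02
eef_pos: [0.5113, 0.1015, 0.0896]
tcp_rot: [1.111, 1.264, -1.107]
contact_force: [-0.2, 0.0, -0.9]
width: 0.0098
```

View pics/s10.png

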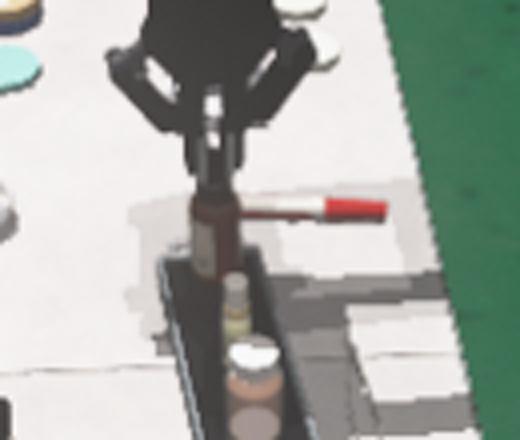

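View pics/w10.png

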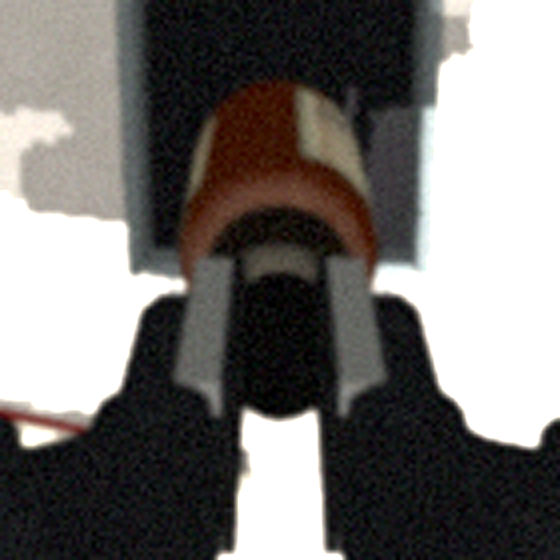

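```bash
python3 -m jog '[[0,0,0.03,0,1],[0,-0.01,0.06,0,1],[-0.001,-0.04,0.07,-0.01,1],[-0.003,-0.08,0.07,-0.02,1],[-0.005,-0.12,0.07,-0.03,1],[-0.006,-0.16,0.07,-0.05,1],[-0.007,-0.2,0.07,-0.07,1],[-0.0085,-0.23,0.07,-0.09,1],[-0.0085,-0.246,0.07,-0.09,1],[-0.0085,-0.2486,0.05,-0.09,1],[-0.0085,-0.2486,0.03,-0.09,1],[-0.0085,-0.2486,0.025,-0.09,1]]';python3 - <<'E'
from station import arm
from h import *
cv2.imwrite("pics/s11.png",cv2.resize(arm.read_camera("side")[110:240,200:330,::-1],None,fx=4,fy=4,interpolation=cv2.INTER_CUBIC))
im=arm.read_camera("wrist")[100:300,160:360,::-1]
cv2.imwrite('pics/w11.png',np.clip(cv2.resize(im,None,fx=3,fy=3,interpolation=cv2.INTER_CUBIC)*1.6,0,255).astype(np.uint8))
E
```

```text
clock: 16.62
eef_pos: [0.5018, -0.1465, 0.1124]
tcp_rot: [1.176, 1.228, -1.175]
contact_force: [1.2, 0.1, -1.4]
width: 0.0103
```

View pics/s11.png

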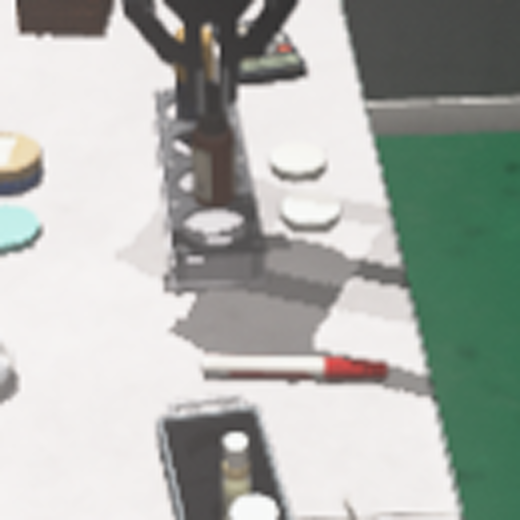

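View pics/w11.png

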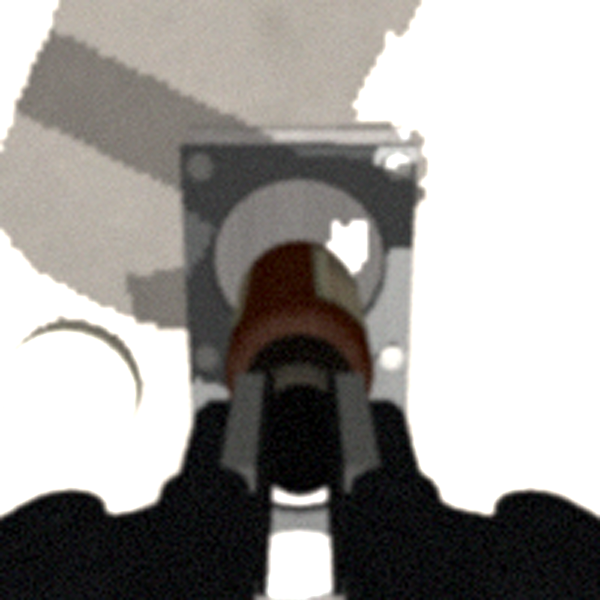

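```bash
python3 -m jog '[[0.001,-0.0005,-0.02,0,1],[0.001,-0.0005,-0.035,0,1],[0.001,-0.0005,-0.047,0,1],[0.001,-0.0005,-0.052,0,1],[0.001,-0.0005,-0.054,0,1],[0.001,-0.0005,-0.054,0,1]]'
```

```text
clock: 17.48
eef_pos: [0.5034, -0.1473, 0.0597]
tcp_rot: [1.176, 1.226, -1.175]
contact_force: [-0.1, -0.6, -0.5]
width: 0.0096
```

```bash
python3 -m jog '[[0,0,-0.002,0,1],[0,0,-0.003,0,1],[0,0,-0.003,0,1]]'
```

```text
clock: 17.85
eef_pos: [0.5044, -0.1478, 0.0585]
tcp_rot: [1.177, 1.223, -1.173]
contact_force: [-3.0, 0.7, 16.3]
width: 0.0099
```

```bash
python3 -m jog '[[0,0,0.001,0,0.8],[0,0,0.001,0,0.5],[0,0,0.001,0,0.2],[0,0,0.001,0,-0.3],[0,0,0.001,0,-1],[0,0,0.001,0,-1],[0,0,0.04,0,-1],[0,0,0.09,0,-1],[0,0.04,0.13,0,-1],[0,0.08,0.14,0.02,-1],[0,0.13,0.14,0.04,-1],[0,0.18,0.14,0.06,-1]]';python3 -m jog '[[0,0.05,0,0.02,-1],[0,0.09,0,0.03,-1],[0,0.12,0,0.03,-1],[0,0.125,0,0.035,-1],[0,0.125,0,0.035,-1]]'; python3 - <<'E'
from station import arm
from h import *
s=arm.state();m=R.from_rotvec(s["tcp_rot"]).as_matrix();print(np.degrees(np.arctan2(m[1,1],m[0,1])))
cv2.imwrite("pics/s12.png",cv2.resize(arm.read_camera("side")[110:240,200:330,::-1],None,fx=4,fy=4,interpolation=cv2.INTER_CUBIC))
im=arm.read_camera("wrist")[60:260,180:340,::-1]
cv2.imwrite('pics/w12.png',np.clip(cv2.resize(im,None,fx=3,fy=3,interpolation=cv2.INTER_CUBIC)*1.,0,255).astype(np.uint8))
E
```

```text
clock: 19.35
eef_pos: [0.5042, 0.0336, 0.1987]
tcp_rot: [1.133, 1.25, -1.128]
contact_force: [0.9, 0.3, -0.2]
width: 0.0853
clock: 19.98
eef_pos: [0.5042, 0.1584, 0.1986]
tcp_rot: [1.106, 1.265, -1.102]
contact_force: [-0.3, -0.6, -0.4]
width: 0.0855
8.047629613086876
```

View pics/s12.png

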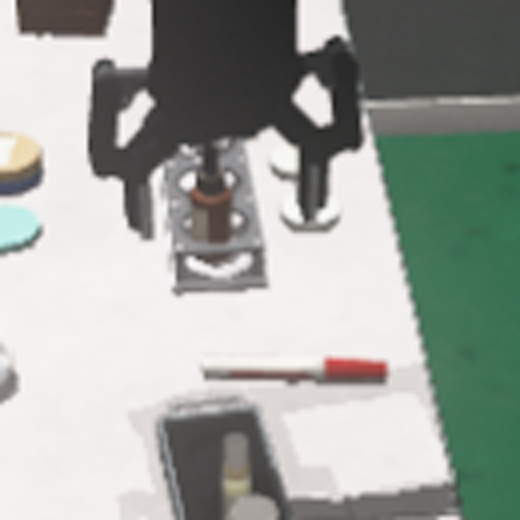

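View pics/w12.png

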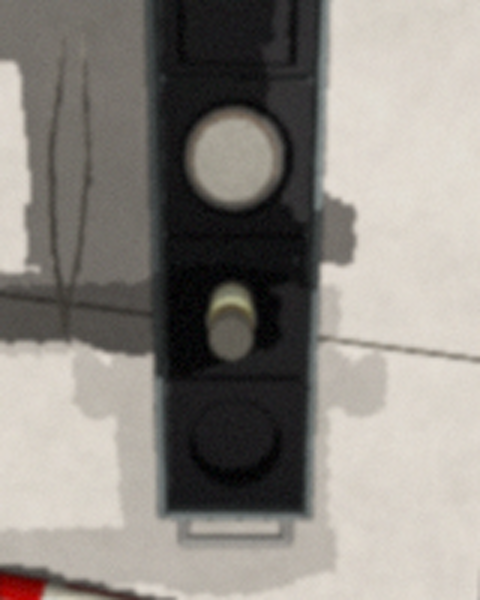

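```bash
python3 - <<'E'
from station import arm
from h import *
c=arm.calibration("wrist"); f=lambda u,v,z: on(c,180+(u+.5)/3-.5,60+(v+.5)/3-.5,z)[:2]
print("vial",f(233,338,.084),"orange",f(235,157,.083))
E
```

```text
vial [0.5021783  0.16314268] orange [0.49430485 0.22548682]
```

```bash
python3 -m jog '[[-0.002,0.0045,-0.04,-0.005,-1],[-0.002,0.0045,-0.08,-0.005,-1],[-0.002,0.0045,-0.115,-0.005,-1],[-0.002,0.0045,-0.14,-0.005,-1],[-0.002,0.0045,-0.149,-0.005,-1],[-0.002,0.0045,-0.149,-0.005,-1],[-0.002,0.0045,-0.149,-0.005,0],[-0.002,0.0045,-0.149,-0.005,0.5],[-0.002,0.0045,-0.149,-0.005,1],[-0.002,0.0045,-0.149,-0.005,1],[-0.002,0.0045,-0.149,-0.005,1],[-0.002,0.0045,-0.149,-0.005,1]]'; python3 -m jog '[[0,0,0.005,0,1],[0,0,0.012,0,1],[0,0,0.02,0,1],[0,0,0.03,0,1],[0,0,0.03,0,1]]';python3 - <<'E'
from station import arm
from h import *
cv2.imwrite("pics/s13.png",cv2.resize(arm.read_camera("side")[150:260,200:330,::-1],None,fx=4,fy=4,interpolation=cv2.INTER_CUBIC))
im=arm.read_camera("wrist")[160:300,190:330,::-1]
cv2.imwrite('pics/w13.png',np.clip(cv2.resize(im,None,fx=4,fy=4,interpolation=cv2.INTER_CUBIC)*2.,0,255).astype(np.uint8))
E
```

```text
clock: 21.58
eef_pos: [0.5025, 0.1624, 0.0501]
tcp_rot: [1.111, 1.262, -1.106]
contact_force: [-0.8, -0.8, 5.4]
width: 0.0102
clock: 22.2
eef_pos: [0.503, 0.1625, 0.0811]
tcp_rot: [1.112, 1.261, -1.105]
contact_force: [1.2, -0.8, -0.9]
width: 0.0104
```

View pics/s13.png

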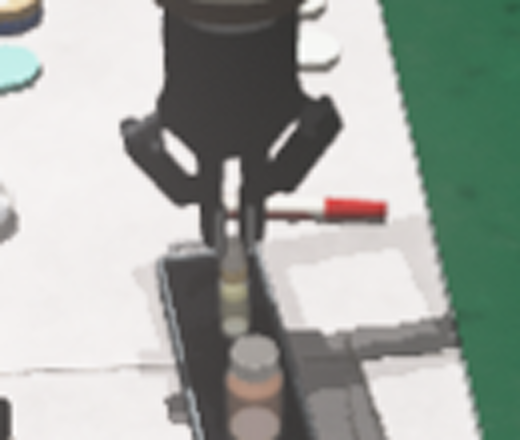

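View pics/w13.png

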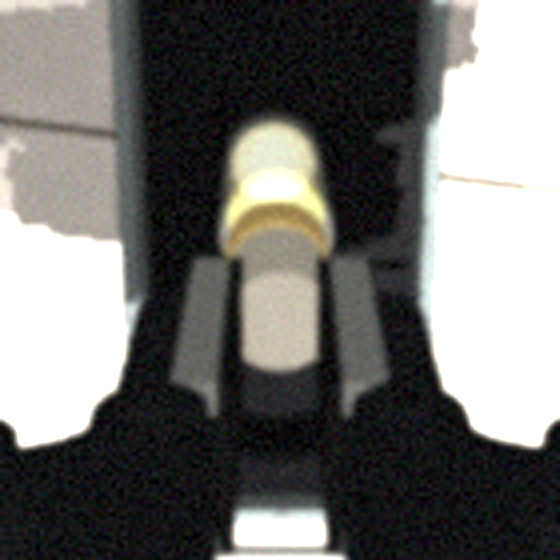

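```bash
python3 -m jog '[[0,0,0.04,0,1],[0,-0.01,0.08,0,1],[0,-0.04,0.11,-0.01,1],[0,-0.08,0.11,-0.02,1],[0.001,-0.13,0.11,-0.03,1],[0.001,-0.18,0.11,-0.05,1],[0.002,-0.23,0.11,-0.07,1],[0.002,-0.28,0.11,-0.09,1],[0.002,-0.32,0.11,-0.093,1],[0.002,-0.35,0.11,-0.093,1],[0.002,-0.368,0.11,-0.093,1],[0.002,-0.3715,0.1,-0.093,1]]';python3 -m jog '[[0,0,-0.04,0,1],[0,0,-0.075,0,1],[0,0,-0.08,0,1],[0,0,-0.08,0,1]]';python3 - <<'E'
from station import arm
from h import *
cv2.imwrite("pics/s14.png",cv2.resize(arm.read_camera("side")[110:240,200:330,::-1],None,fx=4,fy=4,interpolation=cv2.INTER_CUBIC))
im=arm.read_camera("wrist")[100:300,160:360,::-1]
cv2.imwrite('pics/w14.png',np.clip(cv2.resize(im,None,fx=3,fy=3,interpolation=cv2.INTER_CUBIC)*1.6,0,255).astype(np.uint8))
E
```

```text
clock: 23.8
eef_pos: [0.5047, -0.2097, 0.1799]
tcp_rot: [1.181, 1.219, -1.175]
contact_force: [0.7, 0.2, 0.0]
width: 0.0105
clock: 24.3
eef_pos: [0.505, -0.2093, 0.1006]
tcp_rot: [1.18, 1.219, -1.175]
contact_force: [0.5, 0.5, 0.5]
width: 0.0106
```

View pics/s14.png

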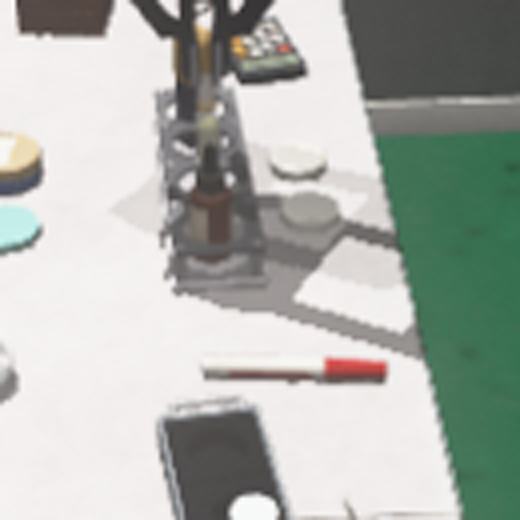

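View pics/w14.png

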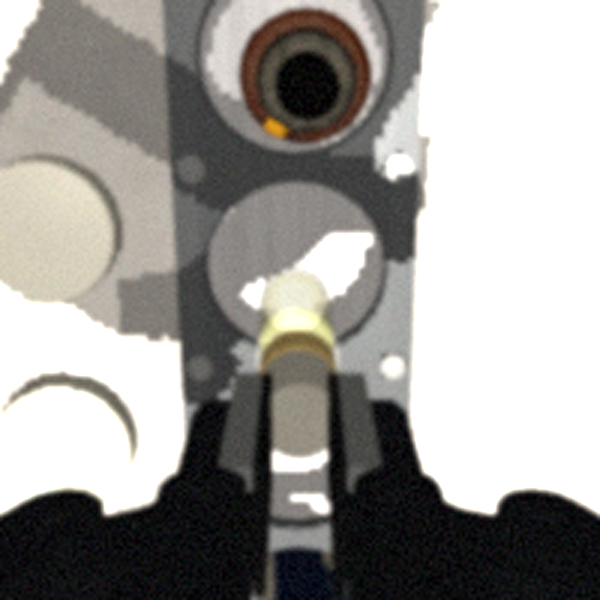

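```bash
python3 -m jog '[[0,0,-0.02,0,1],[0,0,-0.035,0,1],[0,0,-0.045,0,1],[0,0,-0.049,0,1],[0,0,-0.051,0,1],[0,0,-0.052,0,1],[0,0,-0.052,0,1]]'
```

```text
clock: 25.28
eef_pos: [0.5058, -0.21, 0.0501]
tcp_rot: [1.18, 1.216, -1.174]
contact_force: [-0.3, -0.3, 4.8]
width: 0.0102
```

```bash
python3 -m jog '[[0,0,0.001,0,0.8],[0,0,0.001,0,0.5],[0,0,0.001,0,0.2],[0,0,0.001,0,-0.3],[0,0,0.001,0,-1],[0,0,0.001,0,-1],[0,0,0.04,0,-1],[0,0,0.09,0,-1],[0,0,0.14,0,-1],[0,0.05,0.15,0.02,-1],[0,0.1,0.15,0.04,-1],[0,0.15,0.15,0.06,-1]]';python3 -m jog '[[-0.002,0.05,0,0.01,-1],[-0.004,0.1,0,0.02,-1],[-0.006,0.15,0,0.03,-1],[-0.008,0.2,0,0.035,-1],[-0.01,0.25,0,0.035,-1],[-0.01,0.275,0,0.035,-1],[-0.01,0.28,0,0.035,-1],[-0.01,0.28,0,0.035,-1]]'; python3 - <<'E'
from station import arm
from h import *
s=arm.state();m=R.from_rotvec(s["tcp_rot"]).as_matrix();print(np.degrees(np.arctan2(m[1,1],m[0,1])))
cv2.imwrite("pics/s15.png",cv2.resize(arm.read_camera("side")[110:240,200:330,::-1],None,fx=4,fy=4,interpolation=cv2.INTER_CUBIC))
im=arm.read_camera("wrist")[60:260,180:340,::-1]
cv2.imwrite('pics/w15.png',np.clip(cv2.resize(im,None,fx=3,fy=3,interpolation=cv2.INTER_CUBIC)*1.,0,255).astype(np.uint8))
E
```

```text
clock: 26.78
eef_pos: [0.5056, -0.0586, 0.2004]
tcp_rot: [1.136, 1.243, -1.129]
contact_force: [0.2, 0.1, 0.2]
width: 0.0855
clock: 27.78
eef_pos: [0.4956, 0.221, 0.2002]
tcp_rot: [1.11, 1.258, -1.103]
contact_force: [0.1, -1.2, 0.6]
width: 0.0858
7.799326148942084
```

View pics/s15.png

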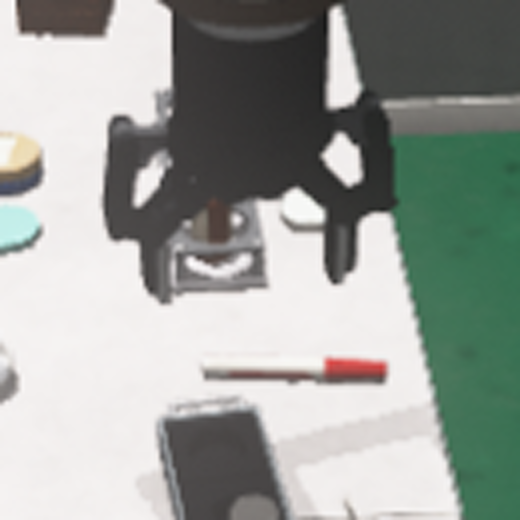

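View pics/w15.png

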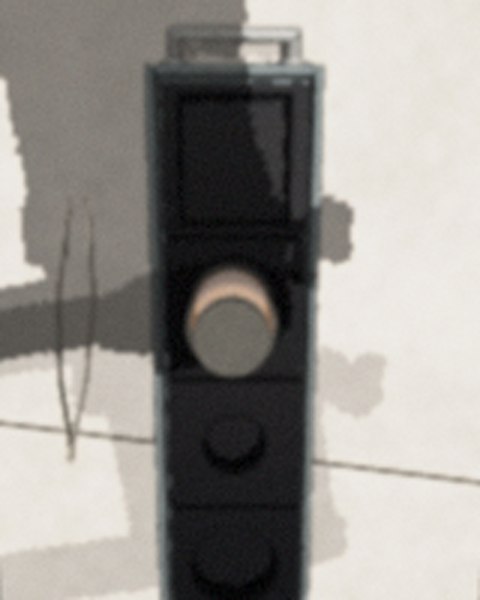

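```bash
python3 - <<'E'
from station import arm
from h import *
c=arm.calibration("wrist"); f=lambda u,v,z: on(c,180+(u+.5)/3-.5,60+(v+.5)/3-.5,z)[:2]
print("orange",f(231,336,.083))
E
```

```text
orange [0.4934657  0.22562502]
```

```bash
python3 -m jog '[[-0.0015,0.0045,-0.04,0,-1],[-0.0015,0.0045,-0.08,0,-1],[-0.0015,0.0045,-0.12,0,-1],[-0.0015,0.0045,-0.145,0,-1],[-0.0015,0.0045,-0.155,0,-1],[-0.0015,0.0045,-0.155,0,-1],[-0.0015,0.0045,-0.155,0,0],[-0.0015,0.0045,-0.155,0,0.5],[-0.0015,0.0045,-0.155,0,1],[-0.0015,0.0045,-0.155,0,1],[-0.0015,0.0045,-0.155,0,1],[-0.0015,0.0045,-0.155,0,1]]'; python3 -m jog '[[0,0,0.005,0,1],[0,0,0.012,0,1],[0,0,0.02,0,1],[0,0,0.03,0,1],[0,0,0.03,0,1]]';python3 - <<'E'
from station import arm
from h import *
cv2.imwrite("pics/s16.png",cv2.resize(arm.read_camera("side")[150:280,200:330,::-1],None,fx=4,fy=4,interpolation=cv2.INTER_CUBIC))
im=arm.read_camera("wrist")[160:300,190:330,::-1]
cv2.imwrite('pics/w16.png',np.clip(cv2.resize(im,None,fx=4,fy=4,interpolation=cv2.INTER_CUBIC)*2.,0,255).astype(np.uint8))
E
```

```text
clock: 29.38
eef_pos: [0.4946, 0.2251, 0.0462]
tcp_rot: [1.112, 1.257, -1.103]
contact_force: [-1.4, -1.0, 7.7]
width: 0.0251
clock: 30.0
eef_pos: [0.495, 0.2252, 0.0772]
tcp_rot: [1.112, 1.256, -1.101]
contact_force: [-0.1, 0.2, -1.8]
width: 0.0247
```

View pics/s16.png

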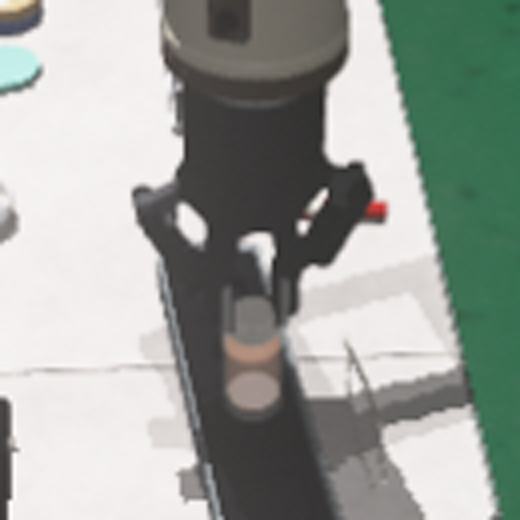

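View pics/w16.png

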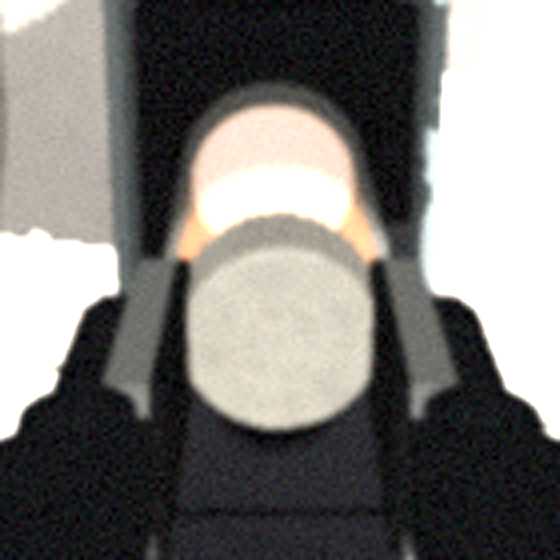

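```bash
python3 -m jog '[[0,0,0.04,0,1],[0,-0.01,0.08,0,1],[0,-0.04,0.11,-0.01,1],[0.002,-0.08,0.115,-0.02,1],[0.004,-0.13,0.115,-0.03,1],[0.006,-0.18,0.115,-0.04,1],[0.008,-0.23,0.115,-0.05,1],[0.01,-0.28,0.115,-0.06,1],[0.011,-0.33,0.115,-0.07,1],[0.012,-0.38,0.115,-0.08,1],[0.013,-0.43,0.115,-0.09,1],[0.013,-0.46,0.115,-0.09,1]]';python3 -m jog '[[0,-0.02,0,0,1],[0,-0.033,0,0,1],[0,-0.036,0,0,1],[0,-0.036,-0.03,0,1],[0,-0.036,-0.06,0,1],[0,-0.036,-0.085,0,1],[0,-0.036,-0.09,0,1],[0,-0.036,-0.09,0,1]]';python3 - <<'E'
from station import arm
from h import *
cv2.imwrite("pics/s17.png",cv2.resize(arm.read_camera("side")[80:210,200:330,::-1],None,fx=4,fy=4,interpolation=cv2.INTER_CUBIC))
im=arm.read_camera("wrist")[100:300,160:360,::-1]
cv2.imwrite('pics/w17.png',np.clip(cv2.resize(im,None,fx=3,fy=3,interpolation=cv2.INTER_CUBIC)*1.6,0,255).astype(np.uint8))
E
```

```text
clock: 31.6
eef_pos: [0.5071, -0.2371, 0.1905]
tcp_rot: [1.179, 1.217, -1.171]
contact_force: [-0.1, 0.9, -0.8]
width: 0.0252
clock: 32.6
eef_pos: [0.5074, -0.2727, 0.1012]
tcp_rot: [1.178, 1.217, -1.17]
contact_force: [-0.7, -0.2, -1.3]
width: 0.0252
```

View pics/s17.png

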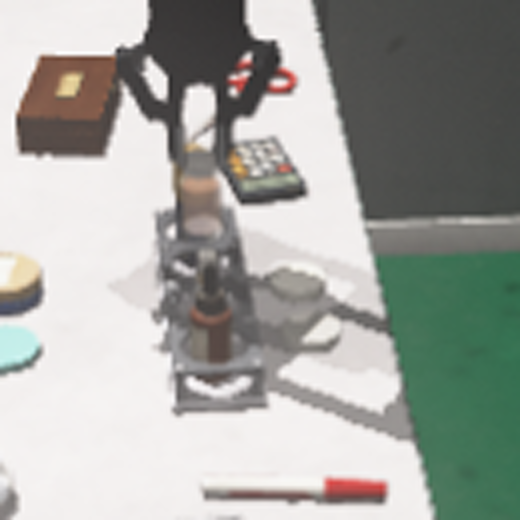

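View pics/w17.png

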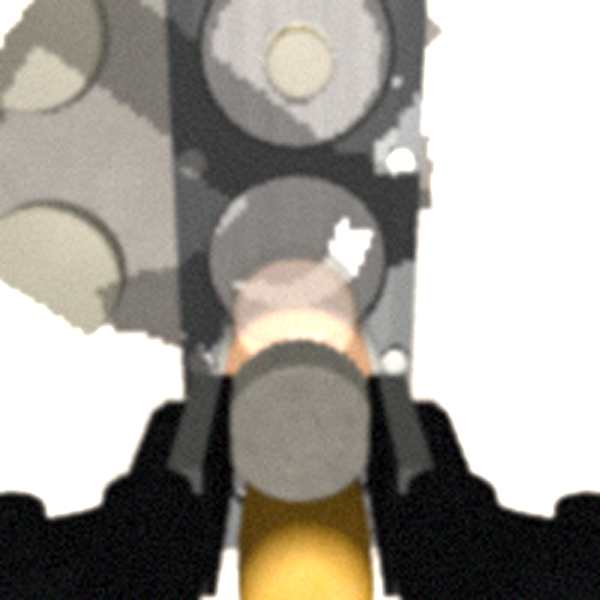

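```bash
python3 -m jog '[[0,0.001,-0.02,0,1],[0,0.001,-0.035,0,1],[0,0.001,-0.045,0,1],[0,0.001,-0.05,0,1],[0,0.001,-0.053,0,1],[0,0.001,-0.054,0,1],[0,0.001,-0.054,0,1]]'
```

```text
clock: 33.58
eef_pos: [0.5077, -0.2723, 0.048]
tcp_rot: [1.178, 1.215, -1.17]
contact_force: [0.3, -1.1, -1.9]
width: 0.0248
```

```bash
python3 -m jog '[[0,0.001,-0.002,0,1],[0,0.001,-0.003,0,1],[0,0.001,-0.003,0,1]]'
```

```text
clock: 33.95
eef_pos: [0.5081, -0.2717, 0.0462]
tcp_rot: [1.178, 1.213, -1.17]
contact_force: [-2.7, 0.0, 11.5]
width: 0.0249
```

```bash
python3 -m jog '[[0,0,0.001,0,0.6],[0,0,0.001,0,0.3],[0,0,0.001,0,0],[0,0,0.001,0,-0.5],[0,0,0.001,0,-1],[0,0,0.001,0,-1],[0,0,0.04,0,-1],[0,0,0.09,0,-1],[0,0,0.14,0,-1],[0,0,0.19,0,-1],[0,-0.02,0.23,0,-1],[0,-0.02,0.23,0,-1]]';python3 - <<'E'
from station import arm
from h import *
im=arm.read_camera("wrist")[0:250,160:360,::-1]
cv2.imwrite('pics/w18.png',cv2.resize(im,None,fx=2.4,fy=2.4,interpolation=cv2.INTER_CUBIC))
cv2.imwrite("pics/s18.png",cv2.resize(arm.read_camera("side")[80:210,200:330,::-1],None,fx=4,fy=4,interpolation=cv2.INTER_CUBIC))
E
```

```text
clock: 35.45
eef_pos: [0.5087, -0.2931, 0.2792]
tcp_rot: [1.178, 1.208, -1.169]
contact_force: [1.2, -0.1, -0.4]
width: 0.0856
```

View pics/s18.png

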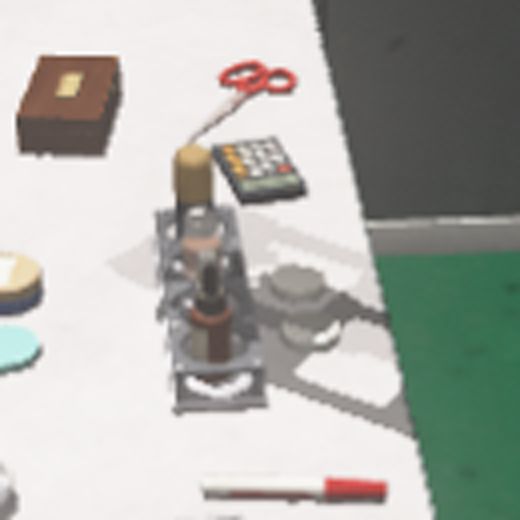

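View pics/w18.png

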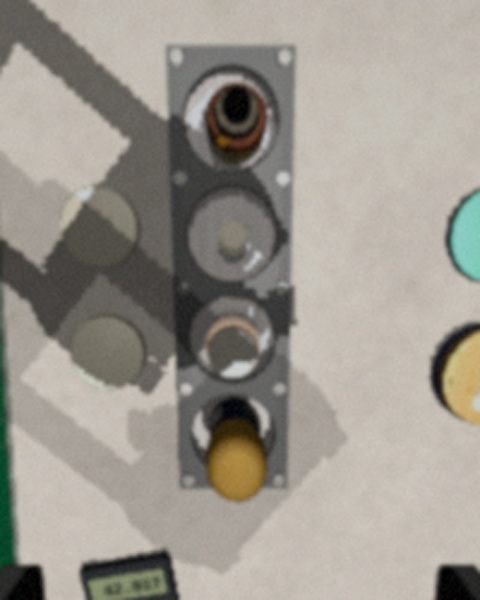

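```bash
python3 - <<'E'
from station import arm
from h import *
c=arm.calibration("wrist"); f=lambda u,v,z: on(c,160+(u+.5)/2.4-.5,(v+.5)/2.4-.5,z)[:2]
w=np.array([f(*p,.038) for p in ((176,57),(286,57),(280,480),(189,480))]);C=w.mean(0);d=w[0]-w[3];t=np.arctan2(-d[0],d[1]);print(C,np.degrees(t))
for n,p,z in (("drop",(237,105),.108),("vial",(233,237),.084),("orange",(230,342),.083),("roll",(237,470),.112)):
  q=f(*p,z)-C; print(n,(q@[np.cos(t),np.sin(t)]).round(4),(q@[-np.sin(t),np.cos(t)]).round(4))
print(arm.state()["contact_force"]); print(arm.hand_in())
E
```

```text
[ 0.50521026 -0.2365797 ] 2.8371538920179833
drop 0.0024 0.0858
vial 0.0001 0.0281
orange -0.0021 -0.0271
roll 0.001 -0.0924
[-0.88006444  0.84854598 -0.26715986]
the job is handed in; nothing more can be done
None
```

I moved all four samples, one at a time, from the carrier into the mirrored wells of the rack and handed the job in at about 35.5 s. I got no verdict back.

Their order in the carrier, left to right, was roll-on, orange bottle, vial, dropper bottle. In the rack it is now dropper bottle, vial, orange bottle, roll-on.

**Placing:** Each bottle was lowered until the wrist felt the well floor (about 5 to 16 N) before I let go. The last wrist picture shows all four upright, each in its own well, with the gripper clear above them. The last side view agrees, but the vial is mostly hidden there.

**Final positions in the rack frame (read from the bottle tops, not tested more finely):**

| Sample | x (mm) | y (mm) | Well centre y (mm) |
|---|---|---|---|
| Dropper bottle | +2 | +86 | +93 |
| Vial | 0 | +28 | +31 |
| Orange bottle | -2 | -27 | -31 |
| Roll-on | +1 | -92 | -93 |

The dropper's 7 mm offset disagrees with its release point, which was within 1 mm of the well centre. That check also put the rack centre about 3 mm from my earlier measurements. I put the differences down to reading pixels in that picture. All values are inside the 18 mm limit.

**Odd reading:** When holding a bottle, the gripper showed an opening about 6 to 14 mm smaller than the listed bottle sizes. Every bottle still held firmly and lifted without visible tilt.

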